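# Clear the saw cover, then hold it open at the marker

### The job

Take the pin wrench off the closed cover of the bench saw and lay it flat in the shallow steel tray. Then lift the cover by its front bar until the pointer on its edge meets the marker clamped on the curved rod, and hold it there for the inspection: finish while still holding the cover up, since it falls shut if let go. Leave the marker and everything else on the bench where they are.

Things in the scene. Friction and masses are not known exactly. Their poses are not given: they have to be found in the camera images.
- machine: Bench saw, off-white, fixed: a cutting chamber 222 (x) x 212 (y) x 100 mm high and, 115 to 245 mm along +x, a housing 300 wide, 130 high, with a motor on top up to 186 mm. Origin on the bench under the middle of the chamber; +x points from the bar to the hinge, away from the robot; z up. A curved rod stands along the +y side, 124 mm from the middle plane, up to 275 mm above the bench.
- cover: Hinged flat cover of the saw, 208 x 206 x 6 mm, about 0.5 kg (may vary by a third), level when closed with its top 108 mm above the bench. Origin on the hinge line, 105 mm above the bench and 105 mm along the machine's +x, in the middle of the width. Hinged along the machine's y at its far edge: the front edge (nearest the robot) swings up and over to +x, up to 77 degrees. Its axes are the machine's when closed. It turns freely and falls shut when let go.
- hinge (a point): Middle of the cover's hinge line (same point as the cover's origin); 105 mm above the bench.
- bar (a point): Middle of the cover's handle: a round steel bar 10 mm thick, 120 mm long along the machine's y, held by two struts at its ends 48 mm in front of the cover's front edge and in the cover's plane; 260 mm from the hinge line. At least 80 mm of free space below it when closed, so that fingers can pass down on both sides of it between the struts.
- pointer (a point): End point of the pointer, a 7 mm wide, 5 mm thick steel tongue that sticks out of the cover's +y edge, under the curved rod: 142 mm from the hinge line, 124 mm to +y of the cover's middle, in the cover's plane.
- mark (a point): Tip of the marker, a dark steel block about 20 mm in size clamped on the curved rod beside the cover, with a small tab towards the hinge. The tip is 142 mm from the hinge line in the same plane as the pointer, so that the pointer lies on it when the cover is open by the right angle (somewhere between 25 and 49 degrees). The marker keeps its place unless pushed hard.
- wrench_mid (a point): Pin wrench lying on the cover, 0.13 kg (may vary), about 160 mm long along its x: black rubber handle 105 long, 22 wide (y), 18 mm high (z), from x = -66 to +39 mm; a steel shank and a round head 36 mm across at its +x end (centre at x = +76 mm, two small pins on top). This point is half-way up, on the handle, 9 mm above what it lies on, near the centre of mass.
- tray: Shallow open steel tray, 230 (x) x 150 (y) x 30 mm high, walls and floor 4 to 5 mm, fixed to the bench, to the left or right of the saw. Origin under its middle, x along its length.
- organiser: Clear plastic organiser box with six compartments, 200 x 140 x 55 mm, fixed, on the side of the saw where the tray is not. Origin under its middle. Not used.
- beaker: Glass beaker, 72 mm across, 90 mm high, origin under it. Leave alone.
- flange: Steel blade flange (ring) 60 mm across, 14 mm high, on the bench, origin under it. Leave alone.
- jar: Small amber jar 52 mm across, 50 mm high, on the bench, origin under it. Leave alone.
- frame: Thin flat steel ring frame, 100 mm across, 5 mm high, on the bench, origin under it. Leave alone.
- driver: Screwdriver lying on the bench along its x. Leave alone.
- dresser: Grey dressing stone 50 x 24 x 12 mm in the organiser, origin under it. Leave alone.
Mind the look-alikes: they are no part of the job. What is shaped like the part that bears wrench_mid but purple or white is not meant.

How it is judged:
By the outcome, as a careful person would: the job done as asked, in the order asked, and still so for the second after the job is handed in, while the arm keeps its last pose, push and grip.
It also fails if it takes over 64 s, if anything falls off the work surface, if the arm or the gripper's body presses on something with over 40 N, if the wrist force passes 120 N, or if a joint passes its speed limit or range.

### The arm

A 6-joint arm with a two-finger parallel gripper is mounted at the origin on the work surface. World frame = base frame: x ahead of the robot, y to its left, z up, the work surface at z = 0. Lengths are in mm, angles in degrees, forces in N, time in s.
With the tool pointing down it reaches from about 300 to 850 mm from the base axis. Payload 4.2 kg.
Tool frame: the origin (TCP) lies on the mounting face of the last link; the fingertips stand 191 mm ahead of it and the grasp point (between the pads) lies 172 mm ahead of it; z points along the fingers, y is the direction in which the jaws open and shut (so a half turn about z gives the same grasp; the last joint's range is limited). The gripper opens to 91 mm and grips with 3 to 60 N. Pads are 32 mm wide; open, the fingers measure 118 mm over their backs; the gripper's body (76 mm by 178 mm) begins 60 mm behind the grasp point.
Start: joints at [-1.146, 18.312, 89.639, -0, 72.044, -1.146], TCP at [574.998, 0.001, 404.776] pointing down, gripper open.
Joint ranges: [-177.97, 177.97], [-48.28, 115.42], [12.27, 149.76], [-77.06, 257.06], [2.81, 150.46], [-146.56, 146.56]. Speed limits (degrees/s): [147.25, 147.25, 180, 180, 180, 180].

### API

Orientations are given as [roll, pitch, yaw] about the fixed x, y, z axes, in that order (R = Rz(yaw) Ry(pitch) Rx(roll)).
In Python, from workcell import env gives the robot as it stands.
- The arm moves only by the shell command python3 -m handwheel 'ROWS' [FORCE]. ROWS is JSON, a list of rows, each an object with "gripper": the opening in per cent of the stroke, from 0 (shut) to 100 (fully open); "travel": the shift along the tool's x, y, z in m, a list of three; "twist": the turn about the tool's z in rad. In form: [{"gripper": gripper, "travel": [x, y, z], "twist": twist}, ...]. A call has 1 to 5 rows; each row shifts and turns the commanded pose from where the row before left it, along the tool's axes as they then stand; what a row does not reach is not made up. A row lasts 1/12 s, in which the tool goes at most 41.7 mm and 7.16 degrees, less where a joint would pass 70% of its speed; a pose out of reach is approached as far as the arm can. A call with a gripper value outside its range is refused whole. The fingers move at their own pace and stop on an object; FORCE is the grip in N (left out, the last holds). Time passes only in rows, so rows that do not move let the fingers close. It gives the time, the measured TCP pose, the force and the opening at its end, in the units of the state.
- env.state(): the state, without advancing time (a new reading comes with each control period).
- env.grab_frame(name): name is "scene" or "side" or "wrist"; returns a dict with "frame" (400x640x3 uint8, red, green, blue), "intrinsics" (3x3 intrinsics, pixels), "extrinsics" (4x4, takes a point from camera to world coordinates). Camera axes: x right, y down, z forward; pixel columns grow to the right and rows downward; lengths in mm; the calibration is good to about 2 mm. A picture is of the moment at which its call begins. There is no depth.
- env.job_done(): hands the job in, once; it reports no verdict.
Trained networks look in the newest picture that a camera, given by its name, has taken for a name from the list of things; names that differ only in an ending like _2 or _b are one class to them, and where a whole thing is asked for, a point or a joint stands for the part that bears it (a point fixed in the world has none). Each returns a list of dicts, best first, with "confidence" (0 to 1); they miss things now and then, are a little off and sometimes report something else, mostly with a low value. They report only what shows in the picture. A call takes as long as a camera call. They do not tell look-alikes from the thing itself.
- env.trace(camera, thing): "pixels" (400x640 bool, what is visible of it) and "uv" ([column, row] in pixels, amid what is visible of it).
- env.pinpoint(camera, thing): "uv" ([column, row] in pixels: a listed point, or the origin of a listed thing).
The state is a dict: "time_s": time; "qpos": joint angles; "qvel": joint speeds; "effort": joint torques, N m; "ee_pos": TCP position; "ee_rot": TCP orientation; "force": force on the tool from outside, world axes, zero at the start; "torque": the same for the moment, N m; "gripper_width": finger opening in mm.
Only numpy, scipy, OpenCV 4.12 (cv2) and the standard library are available. Lean on these libraries where they do the work, as an engineer would, in place of code of your own. Each camera call takes 0.05 s, during which the arm holds its last target. There are 200 camera calls.

## Working session

There is one attempt and no reset: what is moved stays moved. The work goes in short steps, Python scripts to look and compute and a shell command to move; the robot and the scene stay as the last step left them, time stands still between calls to the robot, and variables do not carry over. Pictures are saved under pics/ and viewed, about 8 in all and at most 12, crops included, and the job is handed in when it is done.

```bash
mkdir -p pics; ls
cat > h.py <<'E'
import numpy as np, cv2
from workcell import env
def cam(n):
    f=env.grab_frame(n); return f
def ray(f,uv):
    K=np.array(f["intrinsics"]);T=np.array(f["extrinsics"])
    d=T[:3,:3]@np.linalg.inv(K)@np.array([uv[0],uv[1],1.]); return T[:3,3],d/np.linalg.norm(d)
def onz(f,uv,z):
    o,d=ray(f,uv); return o+d*(z-o[2])/d[2]
def tri(rs):
    A=np.zeros((3,3));b=np.zeros(3)
    for o,d in rs:
        P=np.eye(3)-np.outer(d,d);A+=P;b+=P@o
    p=np.linalg.solve(A,b); return p,[np.linalg.norm((np.eye(3)-np.outer(d,d))@(p-o)) for o,d in rs]
def proj(f,p):
    T=np.linalg.inv(np.array(f["extrinsics"]));c=T[:3,:3]@np.array(p)+T[:3,3];q=np.array(f["intrinsics"])@c;return q[:2]/q[2]
def save(f,n): cv2.imwrite("pics/"+n,f["frame"][:,:,::-1])
E
python3 - <<'E'
from h import *
np.set_printoptions(precision=1,suppress=True)
H=dict(hinge=105,bar=105,pointer=105,wrench_mid=117,machine=0,cover=105,tray=0,mark=None)
R={}
for c in ("scene","side"):
    f=cam(c); save(f,c+"1.png"); print(c,np.array(f["extrinsics"])[:3,3])
    for t in H:
        for r in env.pinpoint(c,t)[:3]:
            print(t,np.round(r["uv"],1),round(r["confidence"],2),onz(f,r["uv"],H[t]) if H[t] is not None else "")
            R.setdefault(t,{}).setdefault(c,ray(f,r["uv"]))
for t in R:
    if len(R[t])==2: print("TRI",t,*tri(list(R[t].values())))
a=cv2.imread("pics/scene1.png");b=cv2.imread("pics/side1.png")
E
```

```text
pics
scene [1569.9  -19.9  997.3]
hinge [337.1 266.9] 0.66 [740.2  44.8 105. ]
bar [343.8 200.2] 0.8 [478.6  74.5 105. ]
pointer [387.2 234.6] 0.85 [623.4 183.4 105. ]
wrench_mid [443.7 314.5] 0.89 [894.7 276.  117. ]
wrench_mid [336.8 234.3] 0.86 [635.3  47.7 117. ]
wrench_mid [228.7 286.1] 0.78 [ 812.3 -212.5  117. ]
machine [337.8 268.3] 0.62 [647.8  54.1   0. ]
cover [336.8 268.2] 0.82 [744.5  43.9 105. ]
tray [451.8 241. ] 0.58 [539.  395.3   0. ]
tray [392.2 215.5] 0.27 [425.1 233.3   0. ]
mark [392.  213.7] 0.51 
side [ 357.3 -786.6  931. ]
hinge [417.8 173.1] 0.7 [738.4  43.5 105. ]
bar [320.8 171.9] 0.58 [484.8  75.4 105. ]
pointer [362.5 142.6] 0.98 [617.  181.8 105. ]
wrench_mid [204.6 153. ] 0.84 [182.  169.4 117. ]
wrench_mid [379.8 170.5] 0.83 [636.6  51.7 117. ]
wrench_mid [438.1 287.6] 0.8 [ 680.2 -308.2  117. ]
machine [375.9 201.9] 0.8 [638.2  48.3   0. ]
cover [422.5 175.6] 0.58 [748.1  32.9 105. ]
tray [324.5 131.1] 0.64 [537.7 375.2   0. ]
TRI hinge [739.   44.8 103.7] [np.float64(0.022462533003649008), np.float64(0.022462533003668326)]
TRI bar [483.9  73.4 108.3] [np.float64(1.0672964425611662), np.float64(1.0672964425610567)]
TRI pointer [618.4 184.9 101.2] [np.float64(0.890658564738356), np.float64(0.8906585647383813)]
TRI wrench_mid [ 220.1  601.  -456.9] [np.float64(206.96957991174287), np.float64(206.96957991174284)]
TRI machine [640.5  54.8  -7.6] [np.float64(0.22744864466602657), np.float64(0.22744864466602346)]
TRI cover [747.7  40.3 103.5] [np.float64(4.819951954234969), np.float64(4.819951954235023)]
TRI tray [537.5 393.3  -7.7] [np.float64(5.834114694088744), np.float64(5.834114694088747)]
```

View pics/scene1.png

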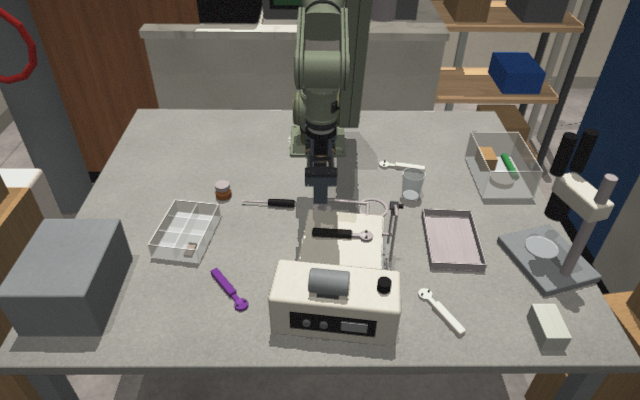

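View pics/side1.png

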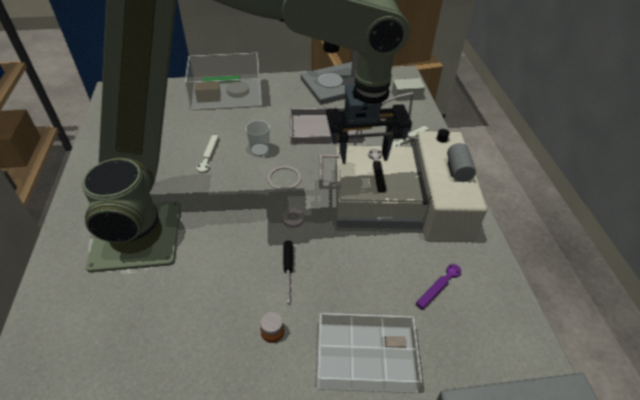

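The scene and side pictures show the wrench with the black handle on the cover (scene ~(337,234), head at (367,236)). The tray is on the +y side (scene ~(452,240)), and the marker is on the rod near (398,206). The white and purple wrenches are decoys.

Run:
```python
from h import *
np.set_printoptions(precision=1,suppress=True)
f=cam("wrist"); save(f,"w1.png"); print(np.array(f["extrinsics"])[:3,3])
for t,z in dict(wrench_mid=117,pointer=105,mark=None,bar=105,hinge=105).items():
    for r in env.pinpoint("wrist",t)[:2]: print(t,np.round(r["uv"],1),round(r["confidence"],2),onz(f,r["uv"],z) if z else "")
s=cam("scene")
for c,ff in (("scene",s),("wrist",f)):
  for t,z in (("wrench_mid",117),("tray",15)):
    for r in env.trace(c,t)[:3]:
        m=r["pixels"].astype(np.uint8); 
        v,u=np.nonzero(m); P=np.array([onz(ff,(a,b),z)[:2] for a,b in zip(u,v)],np.float32)
        print(c,t,np.round(r["uv"]),round(r["confidence"],2),len(u),cv2.minAreaRect(P), P.mean(0))
sc=s["frame"][160:300,260:500]
cv2.imwrite("pics/sc2.png",cv2.resize(sc,None,fx=3,fy=3,interpolation=cv2.INTER_CUBIC)[:,:,::-1])
print(env.state()["ee_rot"],env.state()["time_s"])
```

```text
[576.   72.3 383.8]
wrench_mid [400.8 141. ] 0.96 [633.1  46.1 117. ]
wrench_mid [384.9 114.7] 0.31 [620.6  64.9 117. ]
bar [205.6  93.6] 0.56 [488.8  79.8 105. ]
hinge [541.9 141.3] 0.78 [744.   44.6 105. ]
scene wrench_mid [442. 312.] 0.9 454 ((886.6221923828125, 269.5318908691406), (137.99923706054688, 29.61077117919922), 27.21917724609375) [887.2 272.8]
scene wrench_mid [341. 233.] 0.85 515 ((634.0756225585938, 61.42954635620117), (157.8995361328125, 39.41514587402344), 83.40473175048828) [633.6  59.6]
scene wrench_mid [401. 168.] 0.7 303 ((322.7093505859375, 263.9327392578125), (144.2368927001953, 45.8585205078125), 79.39213562011719) [321.3 261.9]
scene tray [451. 240.] 0.69 3381 ((539.2578735351562, 392.7366943359375), (161.70330810546875, 265.154541015625), 86.3843002319336) [550.3 391.5]
wrist wrench_mid [403. 107.] 0.78 7598 ((631.1063842773438, 59.71543884277344), (161.28834533691406, 36.38178253173828), 82.90837860107422) [634.8  67.3]
[180.  -0.  90.] 1.45
```

View pics/w1.png

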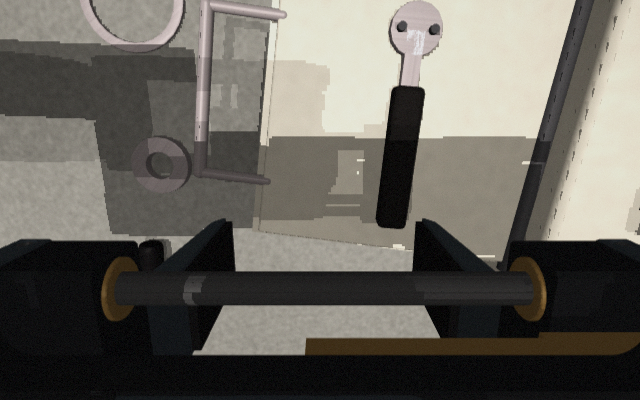

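View pics/sc2.png

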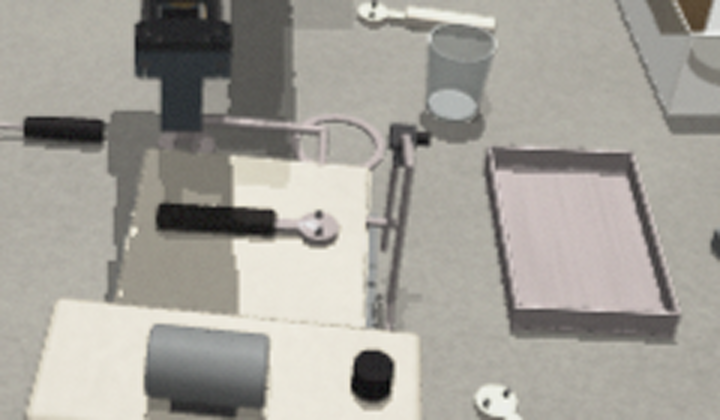

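The wrist view shows the wrench handle centred near (400,157), with its head towards +y at a world yaw of about 83°. The scene crop shows the tray and the rod with the marker. I'll move above the wrench and check with the wrist camera.

```bash
python3 -m handwheel '[{"gripper":100,"travel":[0.016,0.020,0.015],"twist":0},{"gripper":100,"travel":[0.016,0.020,0.015],"twist":0},{"gripper":100,"travel":[0.016,0.019,0.015],"twist":0},{"gripper":100,"travel":[0,0,0],"twist":0.12},{"gripper":100,"travel":[0,0,0],"twist":0}]' 30
python3 - <<'E'
from h import *
np.set_printoptions(precision=1,suppress=True)
f=cam("wrist"); save(f,"w2.png")
print(proj(f,[634,48,117]))
for t,z in dict(wrench_mid=117,pointer=105,mark=None,bar=105).items():
    for r in env.pinpoint("wrist",t)[:2]: print(t,np.round(r["uv"],1),round(r["confidence"],2),onz(f,r["uv"],z) if z else "")
for r in env.trace("wrist","wrench_mid")[:2]:
    v,u=np.nonzero(r["pixels"]); P=np.array([onz(f,(a,b),117)[:2] for a,b in zip(u,v)],np.float32)
    print(round(r["confidence"],2),len(u),cv2.minAreaRect(P))
g=cv2.cvtColor(f["frame"],cv2.COLOR_RGB2GRAY)
E
```

```text
time_s: 1.87
ee_pos: [634.6, 48.8, 358.0]
ee_rot: [-179.9, 0.0, 83.1]
force: [-0.1, -0.6, 0.3]
gripper_width: 91.6
[321.8 222. ]
bar [ 95.6 191.6] 0.74 [487.2  83.1 105. ]
0.88 7471 ((631.8623657226562, 58.15641784667969), (162.57859802246094, 34.29404830932617), 83.0643081665039)
0.64 116420 ((665.8571166992188, 66.9180679321289), (211.91978454589844, 354.6678161621094), 83.04776000976562)
```

View pics/w2.png

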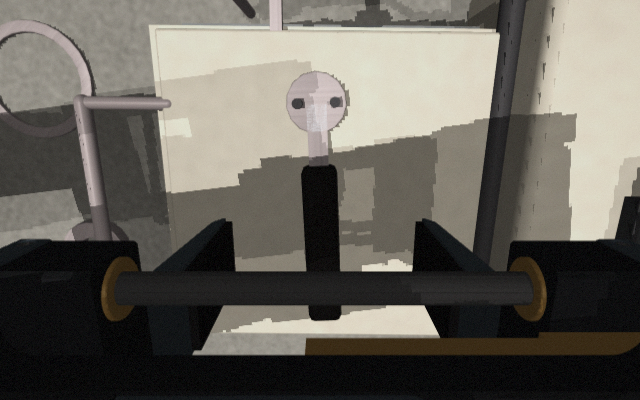

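The wrist view shows the handle between the fingers, columns 303–340 and rows 165–320, aligned with the pads. Next: descend, grip and lift.

```bash
python3 -m handwheel '[{"gripper":100,"travel":[-0.003,-0.001,0.02],"twist":0},{"gripper":100,"travel":[0,0,0.02],"twist":0},{"gripper":100,"travel":[0,0,0.010],"twist":0},{"gripper":100,"travel":[0,0,0.006],"twist":0},{"gripper":60,"travel":[0,0,0],"twist":0}]' 30
python3 -m handwheel '[{"gripper":10,"travel":[0,0,0],"twist":0},{"gripper":5,"travel":[0,0,0],"twist":0},{"gripper":5,"travel":[0,0,0],"twist":0},{"gripper":5,"travel":[0,0,0],"twist":0},{"gripper":5,"travel":[0,0,0],"twist":0}]' 30
python3 -m handwheel '[{"gripper":5,"travel":[0,0,0],"twist":0},{"gripper":5,"travel":[0,0,0],"twist":0},{"gripper":5,"travel":[0,0,0],"twist":0},{"gripper":5,"travel":[0,0,-0.005],"twist":0},{"gripper":5,"travel":[0,0,-0.01],"twist":0}]' 30
```

```text
time_s: 2.58
ee_pos: [632.3, 45.0, 302.8]
ee_rot: [-179.9, 0.0, 83.1]
force: [-0.7, 0.1, 0.2]
gripper_width: 87.2
time_s: 3.0
ee_pos: [632.8, 45.2, 304.4]
ee_rot: [179.9, -0.0, 83.1]
force: [0.1, 0.1, 0.8]
gripper_width: 54.1
time_s: 3.42
ee_pos: [632.3, 45.1, 318.0]
ee_rot: [-179.8, 0.0, 83.1]
force: [0.8, -0.3, -1.2]
gripper_width: 21.5
```

```bash
python3 -m handwheel '[{"gripper":5,"travel":[0,0,0],"twist":0},{"gripper":5,"travel":[0,0,0],"twist":0}]' 30
python3 - <<'E'
from h import *
f=cam("wrist"); save(f,"w3.png")
E
```

```text
time_s: 3.58
ee_pos: [632.8, 45.2, 319.8]
ee_rot: [179.9, -0.0, 83.1]
force: [-0.4, -0.0, -0.9]
gripper_width: 21.5
```

View pics/w3.png

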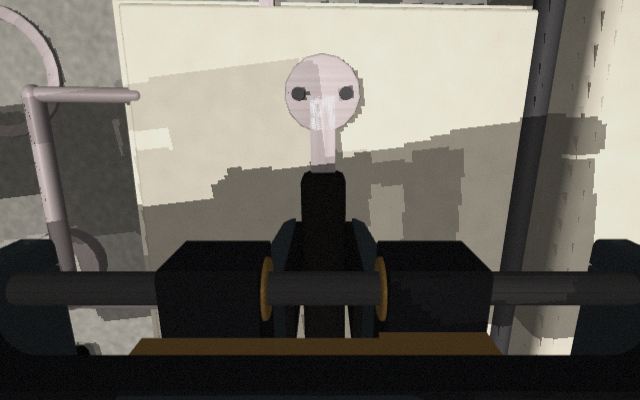

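Run:
```python
from h import *
np.set_printoptions(precision=1,suppress=True)
f=cam("wrist"); print(f["intrinsics"],f["extrinsics"])
K=f["intrinsics"];print(K[0][0]*36/76)
for r in env.trace("wrist","wrench_mid")[:2]:
    v,u=np.nonzero(r["pixels"]); print(r["confidence"],u.min(),u.max(),v.min(),v.max())
    print([ (z,onz(f,(323,172),z)[1], onz(f,(323,53),z)[1]) for z in (117,126,135,143)])
# table height using head via scene+side+wrist triangulation
```

```text
[[360.3   0.  323.4]
 [  0.  360.3 199.8]
 [  0.    0.    1. ]] [[  1.   -0.1  -0.  642.3]
 [ -0.1  -1.   -0.3 116.9]
 [  0.    0.3  -1.  298.1]
 [  0.    0.    0.    1. ]]
170.67416766451774
0.63 285 359 54 337
[(117, np.float64(83.70239329821544), np.float64(139.92247093850105)), (126, np.float64(85.35127621467085), np.float64(138.77797786665576)), (135, np.float64(87.00015913112624), np.float64(137.63348479481047)), (143, np.float64(88.46583283464214), np.float64(136.61615761983688))]
0.33 0 63 5 136
[(117, np.float64(83.70239329821544), np.float64(139.92247093850105)), (126, np.float64(85.35127621467085), np.float64(138.77797786665576)), (135, np.float64(87.00015913112624), np.float64(137.63348479481047)), (143, np.float64(88.46583283464214), np.float64(136.61615761983688))]
```

The handle rose only about 5 mm for 17 mm of lift, so the grip is at its very top. I'll lower it, open and regrip deeper.

```bash
python3 -m handwheel '[{"gripper":5,"travel":[0,0,0.004],"twist":0},{"gripper":5,"travel":[0,0,0],"twist":0},{"gripper":55,"travel":[0,0,0],"twist":0},{"gripper":55,"travel":[0,0,0],"twist":0},{"gripper":55,"travel":[0,0,0],"twist":0}]' 30
python3 -m handwheel '[{"gripper":55,"travel":[0,0,0],"twist":0},{"gripper":55,"travel":[0,0,0.005],"twist":0},{"gripper":55,"travel":[0,0,0.008],"twist":0},{"gripper":55,"travel":[0,0,0],"twist":0},{"gripper":5,"travel":[0,0,0],"twist":0}]' 35
python3 -m handwheel '[{"gripper":5,"travel":[0,0,0],"twist":0},{"gripper":5,"travel":[0,0,0],"twist":0},{"gripper":5,"travel":[0,0,0],"twist":0},{"gripper":5,"travel":[0,0,0],"twist":0},{"gripper":5,"travel":[0,0,0],"twist":0}]' 35
```

```text
time_s: 4.15
ee_pos: [632.6, 45.1, 314.7]
ee_rot: [-180.0, 0.0, 83.1]
force: [0.3, 0.6, 0.2]
gripper_width: 38.1
time_s: 4.57
ee_pos: [632.4, 45.1, 300.7]
ee_rot: [-179.9, 0.0, 83.1]
force: [0.1, 0.4, 0.2]
gripper_width: 46.0
time_s: 4.98
ee_pos: [632.7, 45.1, 302.0]
ee_rot: [180.0, -0.0, 83.1]
force: [0.4, 0.4, 0.6]
gripper_width: 21.5
```

```bash
python3 -m handwheel '[{"gripper":5,"travel":[0,0,0],"twist":0},{"gripper":5,"travel":[0,0,0],"twist":0},{"gripper":5,"travel":[0,0,0],"twist":0}]' 35
```

```text
time_s: 5.23
ee_pos: [632.7, 45.1, 302.0]
ee_rot: [180.0, -0.0, 83.1]
force: [0.0, 0.2, 1.4]
gripper_width: 21.9
```

```bash
python3 -m handwheel '[{"gripper":5,"travel":[0,0,-0.01],"twist":0},{"gripper":5,"travel":[0,0,-0.015],"twist":0},{"gripper":5,"travel":[0,0,-0.025],"twist":0},{"gripper":5,"travel":[0,0,-0.025],"twist":0},{"gripper":5,"travel":[0,0,-0.025],"twist":0}]' 35
python3 -m handwheel '[{"gripper":5,"travel":[0,0,-0.025],"twist":0},{"gripper":5,"travel":[0,0,-0.025],"twist":0},{"gripper":5,"travel":[0,0,-0.025],"twist":0},{"gripper":5,"travel":[0,0,-0.025],"twist":0},{"gripper":5,"travel":[0,0,0],"twist":0}]' 35
python3 - <<'E'
from h import *
for c in ("wrist","scene"):
    f=cam(c); save(f,c+"4.png")
    for r in env.pinpoint(c,"tray")[:2]: print(r["confidence"],r["uv"],onz(f,r["uv"],0))
h=np.hstack([cv2.imread("pics/wrist4.png")[:,100:540][::2,::2],cv2.imread("pics/scene4.png")[100:300,180:500]])
cv2.imwrite("pics/c4.png",h)
print(env.state()["ee_pos"],env.state()["qpos"],env.state()["gripper_width"])
E
```

```text
time_s: 5.65
ee_pos: [632.4, 45.1, 403.0]
ee_rot: [-180.0, 0.0, 83.1]
force: [1.2, -0.5, -1.5]
gripper_width: 22.0
time_s: 6.07
ee_pos: [632.4, 45.2, 508.1]
ee_rot: [179.4, -0.1, 83.1]
force: [0.9, 0.8, -0.4]
gripper_width: 21.6
0.74 [422.9, 161.4] [773.71691405  25.87383217   0.        ]
0.2 [324.4, 146.5] [642.68325709  62.25626861   0.        ]
0.94 [451.9, 241.3] [ 5.40256545e+02  3.95268251e+02 -1.13686838e-13]
[632.43975779  45.12557077 500.08935755] [ 3.04231697e+00  2.17284479e+01  7.10109946e+01 -1.51255106e-03
  8.74443899e+01  9.91637393e+00] 21.553423057893767
```

View pics/c4.png

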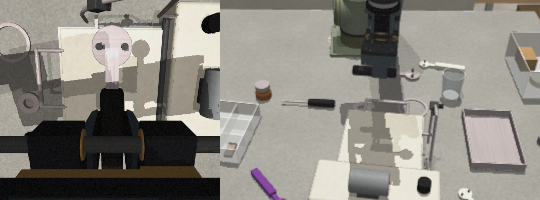

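The picture shows the wrench held level, head towards +y, well clear of the cover. I'll carry it over the tray, turning it along the tray's length.

```bash
python3 -m handwheel '[{"gripper":5,"travel":[0.0236,-0.0086,0],"twist":0},{"gripper":5,"travel":[0.0336,-0.012,0],"twist":0},{"gripper":5,"travel":[0.0336,-0.012,0],"twist":0},{"gripper":5,"travel":[0.0336,-0.012,0],"twist":0},{"gripper":5,"travel":[0.0336,-0.012,0],"twist":0}]' 35
python3 -m handwheel '[{"gripper":5,"travel":[0.0336,-0.012,0],"twist":0},{"gripper":5,"travel":[0.0336,-0.012,0],"twist":0},{"gripper":5,"travel":[0.0336,-0.012,0],"twist":0},{"gripper":5,"travel":[0.0336,-0.012,0],"twist":0},{"gripper":5,"travel":[0.0336,-0.012,0],"twist":0}]' 35
python3 -m handwheel '[{"gripper":5,"travel":[0.010,-0.004,0.02],"twist":-0.116},{"gripper":5,"travel":[0,0,0.02],"twist":-0.116},{"gripper":5,"travel":[0,0,0.02],"twist":-0.116},{"gripper":5,"travel":[0,0,0.02],"twist":-0.116},{"gripper":5,"travel":[0,0,0.02],"twist":-0.116}]' 35
python3 -m handwheel '[{"gripper":5,"travel":[0,0,0.02],"twist":-0.116},{"gripper":5,"travel":[0,0,0.02],"twist":-0.116},{"gripper":5,"travel":[0,0,0.02],"twist":-0.116},{"gripper":5,"travel":[0,0,0.02],"twist":-0.116},{"gripper":5,"travel":[0,0,0],"twist":-0.116}]' 35
python3 -m handwheel '[{"gripper":5,"travel":[0,0,0],"twist":-0.116},{"gripper":5,"travel":[0,0,0],"twist":-0.116},{"gripper":5,"travel":[0,0,0],"twist":-0.116},{"gripper":5,"travel":[0,0,0],"twist":-0.116},{"gripper":5,"travel":[0,0,0],"twist":0}]' 35
python3 - <<'E'
from h import *
f=cam("wrist"); save(f,"w5.png")
for c in ("wrist",):
    for r in env.pinpoint(c,"tray")[:2]: print(r["confidence"],r["uv"],onz(f,r["uv"],0))
f=cam("scene"); save(f,"s5.png")
cv2.imwrite("pics/c5.png",np.vstack([cv2.imread("pics/w5.png")[::1,100:580],cv2.imread("pics/s5.png")[130:310,120:600]]))
print(env.state()["ee_pos"],env.state()["ee_rot"])
E
```

```text
time_s: 6.68
ee_pos: [594.8, 210.1, 499.6]
ee_rot: [-179.8, 0.1, 83.1]
force: [0.6, -1.0, -0.8]
gripper_width: 21.7
time_s: 7.1
ee_pos: [555.3, 384.4, 499.5]
ee_rot: [-179.8, 0.2, 83.1]
force: [0.4, 0.4, -0.7]
gripper_width: 21.7
time_s: 7.52
ee_pos: [552.6, 393.2, 398.4]
ee_rot: [-179.8, 0.0, 116.7]
force: [0.3, -0.6, -1.0]
gripper_width: 21.7
time_s: 7.93
ee_pos: [551.7, 392.2, 314.6]
ee_rot: [-179.3, -0.3, 149.9]
force: [-0.3, -1.4, -2.3]
gripper_width: 21.6
time_s: 8.35
ee_pos: [552.7, 392.9, 319.7]
ee_rot: [-179.9, -0.2, 176.3]
force: [0.3, 0.2, -1.4]
gripper_width: 21.5
0.58 [321.0, 182.6] [544.86708342 390.59689536   0.        ]
[552.921083   393.00996019 320.6065155 ] [-1.79925369e+02 -9.19850733e-02  1.76023707e+02]
```

View pics/c5.png

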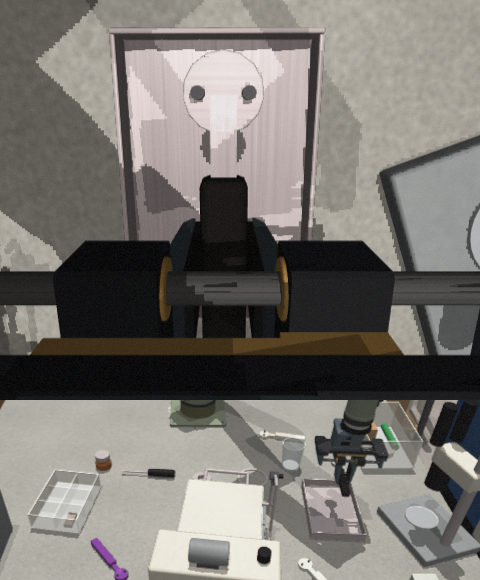

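The wrench is aligned and centred over the tray, with the head inside the near end. Lowering it now.

```bash
python3 -m handwheel '[{"gripper":5,"travel":[0,0,0.025],"twist":0},{"gripper":5,"travel":[0,0,0.03],"twist":0},{"gripper":5,"travel":[0,0,0.03],"twist":0},{"gripper":5,"travel":[0,0,0.02],"twist":0},{"gripper":5,"travel":[0,0,0.008],"twist":0}]' 35
python3 -m handwheel '[{"gripper":5,"travel":[0,0,0.004],"twist":0},{"gripper":5,"travel":[0,0,0.003],"twist":0},{"gripper":5,"travel":[0,0,0.001],"twist":0},{"gripper":5,"travel":[0,0,0],"twist":0}]' 35
```

```text
time_s: 8.92
ee_pos: [552.0, 392.3, 204.7]
ee_rot: [-179.7, -0.3, 176.1]
force: [0.7, -1.4, -2.1]
gripper_width: 21.7
time_s: 9.25
ee_pos: [553.5, 393.4, 202.0]
ee_rot: [179.9, 0.1, 176.2]
force: [-0.3, -0.6, -1.2]
gripper_width: 21.6
```

```bash
python3 -m handwheel '[{"gripper":5,"travel":[0,0,0.001],"twist":0},{"gripper":5,"travel":[0,0,0],"twist":0},{"gripper":5,"travel":[0,0,0],"twist":0}]' 35
```

```text
time_s: 9.5
ee_pos: [553.3, 393.2, 200.5]
ee_rot: [180.0, 0.1, 176.2]
force: [0.1, -0.2, -2.3]
gripper_width: 21.8
```

```bash
python3 -m handwheel '[{"gripper":5,"travel":[0,0,0.001],"twist":0},{"gripper":5,"travel":[0,0,0],"twist":0},{"gripper":5,"travel":[0,0,0],"twist":0}]' 35
python3 -m handwheel '[{"gripper":50,"travel":[0,0,0],"twist":0},{"gripper":50,"travel":[0,0,0],"twist":0},{"gripper":50,"travel":[0,0,0],"twist":0},{"gripper":50,"travel":[0,0,0],"twist":0},{"gripper":50,"travel":[0,0,0],"twist":0}]' 35
python3 -m handwheel '[{"gripper":50,"travel":[0,0,-0.015],"twist":0},{"gripper":50,"travel":[0,0,-0.03],"twist":0},{"gripper":50,"travel":[0,0,-0.035],"twist":0},{"gripper":50,"travel":[0,0,-0.035],"twist":0},{"gripper":50,"travel":[0,0,-0.035],"twist":0}]' 35
python3 - <<'E'
from h import *
np.set_printoptions(precision=1,suppress=True)
w=cam("wrist"); save(w,"w6.png")
s=cam("scene"); save(s,"s6.png"); d=cam("side"); save(d,"d6.png")
F=dict(wrist=w,scene=s,side=d)
for t in ("wrench_mid","bar","hinge","pointer","mark"):
    R=[]
    for c in ("scene","side"):
        for r in env.pinpoint(c,t)[:2]: print(t,c,np.round(r["uv"],1),round(r["confidence"],2)); 
a=cv2.resize(s["frame"][170:300,270:500],None,fx=3,fy=3,interpolation=cv2.INTER_CUBIC)
b=cv2.resize(d["frame"][90:240,270:500],None,fx=3,fy=3,interpolation=cv2.INTER_CUBIC)[:200*3]
cv2.imwrite("pics/c6.png",a[:,:,::-1]); cv2.imwrite("pics/c6b.png",b[:,:,::-1])
cv2.imwrite("pics/w6s.png",cv2.resize(w["frame"],(345,216))[:,:,::-1])
cv2.imwrite("pics/c6.png",np.vstack([cv2.resize(a,(690,390)),cv2.copyMakeBorder(cv2.resize(w["frame"],(330,206)),0,0,0,360,0)])[:,:,::-1])
E
```

```text
time_s: 9.75
ee_pos: [553.1, 393.1, 198.8]
ee_rot: [-180.0, 0.0, 176.2]
force: [0.2, -0.1, -1.6]
gripper_width: 21.9
time_s: 10.17
ee_pos: [553.2, 393.2, 198.9]
ee_rot: [180.0, 0.0, 176.2]
force: [-0.2, -0.1, 0.0]
gripper_width: 45.6
time_s: 10.58
ee_pos: [553.0, 393.0, 350.3]
ee_rot: [-180.0, -0.0, 176.2]
force: [1.0, 0.8, 0.1]
gripper_width: 45.7
wrench_mid scene [446.5 314.1] 0.88
wrench_mid scene [455.5 240.5] 0.85
wrench_mid side [206.5 152.2] 0.87
wrench_mid side [438.2 288.1] 0.8
bar scene [347.2 200.6] 0.92
bar side [319.2 173.3] 0.74
bar side [364.2 138.8] 0.63
hinge scene [338.  269.1] 0.89
hinge side [419.4 172.2] 0.82
pointer scene [387.5 231.1] 0.77
pointer scene [372.8 207.3] 0.24
pointer side [362.  141.8] 0.86
mark scene [395.1 214.9] 0.67
mark side [376.3 115.4] 0.65
```

View pics/c6.png

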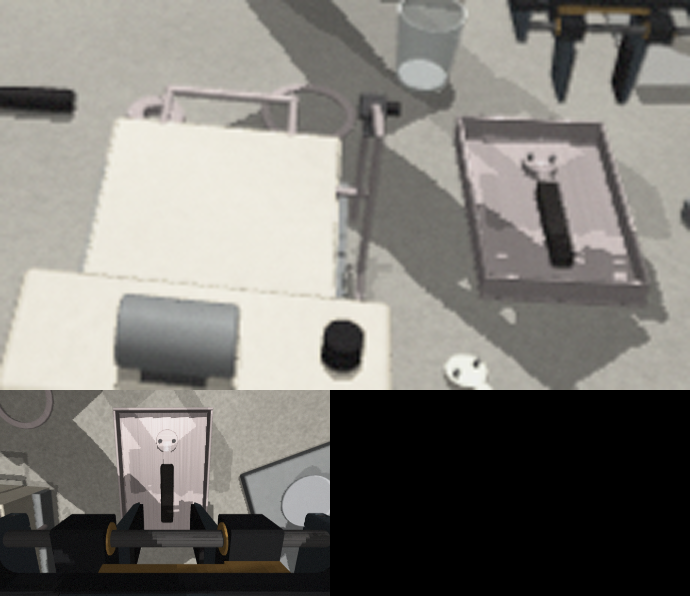

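The wrench lies flat in the tray, head near scene (451,223), handle to (457,258), clear of all walls. Next I'll fit the machine pose from all readings and find the marker's angle.

```bash
cat > fit.py <<'E'
from h import *
from scipy.optimize import least_squares
def pts(p,th=0):
    x,y,w=p; t=np.radians(th)
    R=np.array([[np.cos(w),-np.sin(w),0],[np.sin(w),np.cos(w),0],[0,0,1]])
    g=lambda r,yy:np.array([x,y,105.])+R@np.array([-r*np.cos(t),yy,r*np.sin(t)])
    return dict(hinge=g(0,0),bar=g(260,0),pointer=g(142,124),mark=g(142,124))
E
python3 - <<'E'
from fit import *
np.set_printoptions(precision=1,suppress=True)
S=cam("scene");D=cam("side")
obs=[(S,"hinge",(337.1,266.9)),(S,"hinge",(338,269.1)),(D,"hinge",(417.8,173.1)),(D,"hinge",(419.4,172.2)),
(S,"bar",(343.8,200.2)),(S,"bar",(347.2,200.6)),(D,"bar",(320.8,171.9)),(D,"bar",(319.2,173.3)),
(S,"pointer",(387.2,234.6)),(S,"pointer",(387.5,231.1)),(D,"pointer",(362.5,142.6)),(D,"pointer",(362,141.8))]
fun=lambda p:np.concatenate([proj(f,pts(p)[t])-uv for f,t,uv in obs])
r=least_squares(fun,[740,45,-.11],loss="soft_l1");p=r.x
print(p,np.degrees(p[2]));print(r.fun.reshape(-1,2))
for k,v in pts(p).items(): print(k,v)
mo=[(S,(392,213.7)),(S,(395.1,214.9)),(D,(376.3,115.4))]
for o in mo:
    q=least_squares(lambda th:proj(o[0],pts(p,th[0])["mark"])-o[1],[37]);print("theta",q.x,q.fun)
for th in (25,30,35,40,45,49): print(th,proj(S,pts(p,th)["mark"]),proj(D,pts(p,th)["mark"]))
np.save("pose.npy",p)
a=S["frame"][180:250,360:420]
b=D["frame"][85:155,340:400]
cv2.imwrite("pics/m7.png",np.hstack([cv2.resize(i,None,fx=6,fy=6,interpolation=cv2.INTER_CUBIC) for i in(a,b)])[:,:,::-1])
E
```

```text
[741.6  45.   -0.1] -6.785406510592848
[[ 0.1  0.4]
 [-0.8 -1.8]
 [ 1.  -0.5]
 [-0.6  0.4]
 [ 0.5  1.1]
 [-2.9  0.7]
 [-0.5 -0. ]
 [ 1.1 -1.4]
 [ 0.2 -2.1]
 [-0.1  1.4]
 [-0.8 -0.7]
 [-0.3  0.1]]
hinge [741.6  45.  105. ]
bar [483.5  75.7 105. ]
pointer [615.3 184.9 105. ]
mark [615.3 184.9 105. ]
theta [50.2] [-0.1  0.5]
theta [61.6] [-2.4  0.7]
theta [39.7] [0.4 0.5]
25 [389.7 219. ] [368.4 125. ]
30 [390.2 217.3] [370.9 121.8]
35 [390.6 215.9] [373.7 118.7]
40 [391.1 214.9] [376.9 115.7]
45 [391.5 214.4] [380.4 113. ]
49 [391.8 214.2] [383.4 110.9]
```

View pics/m7.png

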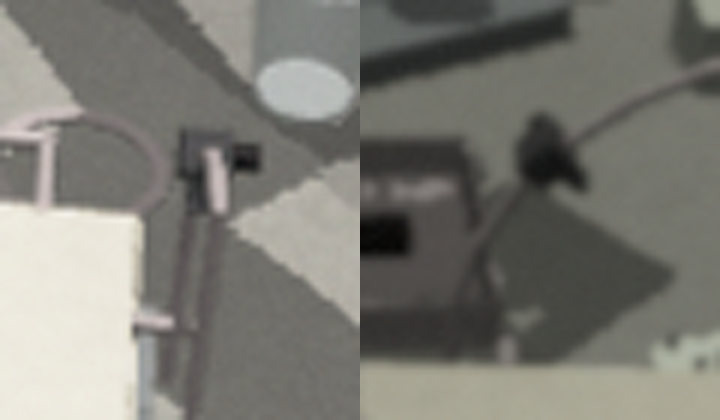

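The marker is near side (371,110) with its tab tip at about (376,115), giving an opening angle of about 40°, to be refined later. I'll go above the bar.

```bash
python3 -m handwheel '[{"gripper":100,"travel":[0,0,-0.03],"twist":0.116},{"gripper":100,"travel":[0,0,-0.03],"twist":0.116},{"gripper":100,"travel":[0,0,-0.03],"twist":0.116},{"gripper":100,"travel":[0,0,-0.03],"twist":0.116},{"gripper":100,"travel":[0,0,-0.01],"twist":0.116}]' 30
python3 -m handwheel '[{"gripper":100,"travel":[0,0,0],"twist":0.116},{"gripper":100,"travel":[0,0,0],"twist":0.116},{"gripper":100,"travel":[0,0,0],"twist":0.116},{"gripper":100,"travel":[0,0,0],"twist":0.116},{"gripper":100,"travel":[0,0,0],"twist":0.116}]' 30
python3 -m handwheel '[{"gripper":100,"travel":[0,0,0],"twist":0.116},{"gripper":100,"travel":[0,0,0],"twist":0.116},{"gripper":100,"travel":[0,0,0],"twist":0.116},{"gripper":100,"travel":[0,0,0],"twist":0.116},{"gripper":100,"travel":[0,0,0],"twist":0}]' 30
python3 -m handwheel '[{"gripper":100,"travel":[-0.0323,-0.0032,0],"twist":0},{"gripper":100,"travel":[-0.0323,-0.0032,0],"twist":0},{"gripper":100,"travel":[-0.0323,-0.0032,0],"twist":0},{"gripper":100,"travel":[-0.0323,-0.0032,0],"twist":0},{"gripper":100,"travel":[-0.0323,-0.0032,0],"twist":0}]' 30
python3 -m handwheel '[{"gripper":100,"travel":[-0.0323,-0.0032,0],"twist":0},{"gripper":100,"travel":[-0.0323,-0.0032,0],"twist":0},{"gripper":100,"travel":[-0.0323,-0.0032,0],"twist":0},{"gripper":100,"travel":[-0.0323,-0.0032,0],"twist":0},{"gripper":100,"travel":[-0.0323,-0.0032,0],"twist":0}]' 30
python3 -m handwheel '[{"gripper":100,"travel":[0,0,0.03],"twist":0},{"gripper":100,"travel":[0,0,0.035],"twist":0},{"gripper":100,"travel":[0,0,0.035],"twist":0},{"gripper":100,"travel":[0,0,0.02],"twist":0},{"gripper":100,"travel":[0,0,0],"twist":0}]' 30
python3 - <<'E'
from fit import *
np.set_printoptions(precision=1,suppress=True)
p=np.load("pose.npy")
f=cam("wrist"); save(f,"w8.png")
for k,v in pts(p).items(): print(k,proj(f,v))
print("mark40",proj(f,pts(p,40)["mark"]))
for t in("bar","pointer","mark"):
    for r in env.pinpoint("wrist",t)[:2]: print(t,np.round(r["uv"],1),round(r["confidence"],2),onz(f,r["uv"],105))
s=env.state();print(s["ee_pos"],s["ee_rot"],s["qpos"])
E
```

```text
time_s: 11.75
ee_pos: [553.1, 393.1, 484.4]
ee_rot: [179.5, 0.2, 142.6]
force: [0.2, -0.5, 0.3]
gripper_width: 76.1
time_s: 12.17
ee_pos: [553.1, 393.1, 478.8]
ee_rot: [180.0, 0.0, 109.4]
force: [0.2, 0.2, 0.1]
gripper_width: 91.2
time_s: 12.58
ee_pos: [553.1, 393.2, 478.7]
ee_rot: [180.0, 0.0, 83.0]
force: [-0.4, -0.5, -0.2]
gripper_width: 91.2
time_s: 13.0
ee_pos: [517.3, 233.4, 478.7]
ee_rot: [180.0, 0.0, 83.3]
force: [1.0, -0.2, -0.2]
gripper_width: 91.3
time_s: 13.42
ee_pos: [481.9, 74.9, 479.0]
ee_rot: [180.0, -0.0, 83.3]
force: [0.4, -0.4, 0.4]
gripper_width: 91.0
time_s: 13.83
ee_pos: [481.2, 75.9, 354.7]
ee_rot: [-179.5, 0.1, 83.3]
force: [-0.8, 1.0, 0.0]
gripper_width: 91.3
hinge [723.2 217.1]
bar [328.5 215.9]
pointer [535.5  10. ]
mark [535.5  10. ]
mark40 [793.6 -59.9]
bar [331.6 209. ] 0.93 [486.   80.2 105. ]
bar [496.3 179.2] 0.75 [593.6  87.9 105. ]
pointer [545.1   3.8] 0.95 [620.6 187.4 105. ]
[483.5  76.5 360.6] [179.8  -0.1  83.2] [  7.6  12.6 104.5  -0.   62.7  14.4]
```

View pics/w8.png

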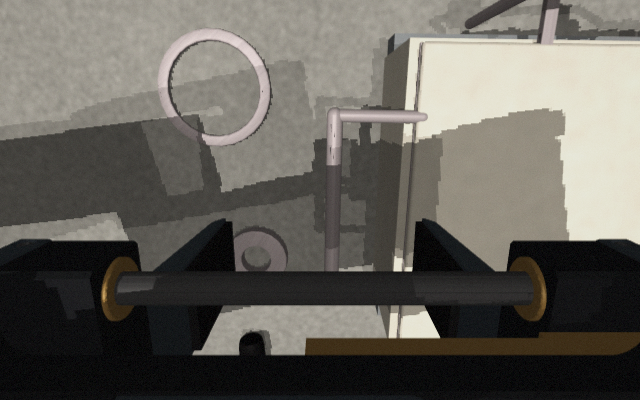

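The wrist view shows the bar at column 333, about 2.5 mm beyond my estimate, and parallel to the pads. The cover's front edge is near column 410, so I'll narrow the jaws before descending.

```bash
python3 -m handwheel '[{"gripper":50,"travel":[0,0.0025,0],"twist":0},{"gripper":50,"travel":[0,0,0],"twist":0},{"gripper":50,"travel":[0,0,0],"twist":0},{"gripper":50,"travel":[0,0,0],"twist":0},{"gripper":50,"travel":[0,0,0],"twist":0}]' 30
python3 -m handwheel '[{"gripper":50,"travel":[0,0,0],"twist":0},{"gripper":50,"travel":[0,0,0],"twist":0},{"gripper":50,"travel":[0,0,0.02],"twist":0},{"gripper":50,"travel":[0,0,0.02],"twist":0},{"gripper":50,"travel":[0,0,0.02],"twist":0}]' 30
python3 -m handwheel '[{"gripper":50,"travel":[0,0,0.015],"twist":0},{"gripper":50,"travel":[0,0,0.008],"twist":0},{"gripper":50,"travel":[0,0,0],"twist":0},{"gripper":5,"travel":[0,0,0],"twist":0},{"gripper":0,"travel":[0,0,0],"twist":0}]' 20
python3 -m handwheel '[{"gripper":0,"travel":[0,0,0],"twist":0},{"gripper":0,"travel":[0,0,0],"twist":0},{"gripper":0,"travel":[0,0,0],"twist":0},{"gripper":0,"travel":[0,0,0],"twist":0},{"gripper":0,"travel":[0,0,0],"twist":0}]' 20
python3 -m handwheel '[{"gripper":0,"travel":[0,0,0],"twist":0},{"gripper":0,"travel":[0,0,0],"twist":0},{"gripper":0,"travel":[0,0,0],"twist":0}]' 20
```

```text
time_s: 14.45
ee_pos: [485.2, 76.0, 359.1]
ee_rot: [180.0, -0.0, 83.1]
force: [-0.3, 0.1, -0.7]
gripper_width: 60.7
time_s: 14.87
ee_pos: [485.2, 76.0, 298.4]
ee_rot: [179.9, -0.0, 83.1]
force: [0.5, 0.1, 0.5]
gripper_width: 45.3
time_s: 15.28
ee_pos: [485.7, 76.1, 276.7]
ee_rot: [179.9, -0.0, 83.1]
force: [0.5, -0.3, 0.4]
gripper_width: 35.3
time_s: 15.7
ee_pos: [484.8, 76.1, 276.2]
ee_rot: [-180.0, -0.0, 83.1]
force: [-2.7, 0.3, 5.3]
gripper_width: 9.3
time_s: 15.95
ee_pos: [484.9, 76.1, 276.2]
ee_rot: [-180.0, -0.0, 83.1]
force: [-3.3, 0.5, 5.5]
gripper_width: 9.3
```

The bar is gripped (9.3 mm). I'll lift along the arc to about 25° and look.

```bash
python3 -m handwheel '[{"gripper":0,"travel":[0,0.0002,-0.0113],"twist":0},{"gripper":0,"travel":[0,0.0007,-0.0113],"twist":0},{"gripper":0,"travel":[0,0.0012,-0.0113],"twist":0},{"gripper":0,"travel":[0,0.0017,-0.0112],"twist":0},{"gripper":0,"travel":[0,0.0022,-0.0111],"twist":0}]' 35
python3 -m handwheel '[{"gripper":0,"travel":[0,0.0027,-0.011],"twist":0},{"gripper":0,"travel":[0,0.0032,-0.0109],"twist":0},{"gripper":0,"travel":[0,0.0037,-0.0107],"twist":0},{"gripper":0,"travel":[0,0.0041,-0.0106],"twist":0},{"gripper":0,"travel":[0,0.0046,-0.0104],"twist":0}]' 35
cat > look.py <<'E'
from fit import *
import sys
np.set_printoptions(precision=2,suppress=True)
p=np.load("pose.npy"); n=sys.argv[1]
s=env.state(); z0=276.2
print(s["ee_pos"],s["force"],s["gripper_width"],"theta from z",np.degrees(np.arcsin((s["ee_pos"][2]-z0)/260)))
for c in ("scene","side"):
    f=cam(c); save(f,c+n+".png")
    for t in("pointer","mark","bar"):
        for r in env.pinpoint(c,t)[:2]:
            k=t
            q=least_squares(lambda th:proj(f,pts(p,th[0])[k])-r["uv"],[37]);print(c,t,np.round(r["uv"],1),round(r["confidence"],2),"th",q.x,q.fun)
a=cv2.imread("pics/scene%s.png"%n)[180:250,350:430];b=cv2.imread("pics/side%s.png"%n)[85:155,330:410]
cv2.imwrite("pics/m%s.png"%n,np.hstack([cv2.resize(i,None,fx=5,fy=5,interpolation=cv2.INTER_CUBIC) for i in(a,b)]))
E
python3 look.py 9
```

```text
time_s: 16.37
ee_pos: [490.8, 75.3, 331.5]
ee_rot: [-179.9, 0.0, 83.1]
force: [0.4, -0.7, -3.8]
gripper_width: 9.2
time_s: 16.78
ee_pos: [508.4, 73.1, 384.7]
ee_rot: [-179.7, 0.0, 83.1]
force: [-2.1, 0.4, -3.4]
gripper_width: 9.4
[508.4   73.06 384.65] [-2.05  0.37 -3.43] 9.408503042320527 theta from z 24.65307356276747
scene pointer [392.9 218.3] 0.76 th [29.3] [-2.76 -0.77]
scene mark [409.5 194.9] 0.74 th [52.93] [-17.41  19.42]
scene mark [392.6 212.9] 0.61 th [51.26] [-0.63  1.34]
scene bar [346.3 175.3] 0.87 th [25.4] [-0.77 -0.02]
scene bar [453.9 241.5] 0.61 th [-24.15] [-111.72   -8.01]
side pointer [367.4 126. ] 0.66 th [23.22] [0.22 0.14]
side mark [376.5 113.8] 0.61 th [41.] [1.11 1.34]
side bar [328.8 139.8] 0.74 th [24.05] [1.45 0.91]
side bar [418.8 172.8] 0.16 th [67.84] [-24.74 -77.86]
```

View pics/m9.png

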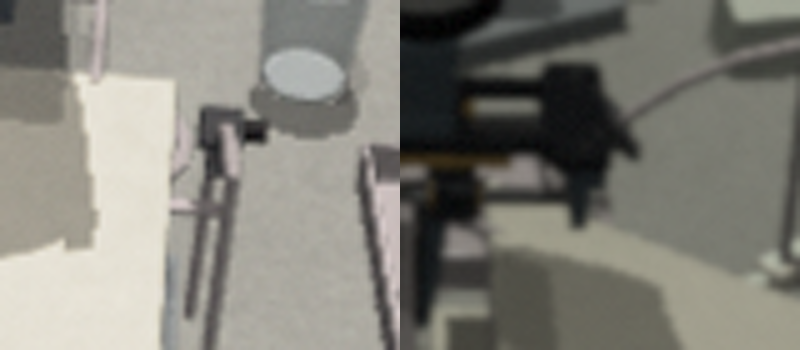

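The lift works; θ is about 24.7° by TCP height and 24° by the side camera. I'll raise to about 33° and look at the pointer and marker with the wrist camera.

```bash
python3 -m handwheel '[{"gripper":0,"travel":[0,0.005,-0.0102],"twist":0},{"gripper":0,"travel":[0,0.0055,-0.01],"twist":0},{"gripper":0,"travel":[0,0.0059,-0.0097],"twist":0},{"gripper":0,"travel":[0,0,0],"twist":0}]' 35
cat > lw.py <<'E'
from fit import *
import sys
np.set_printoptions(precision=2,suppress=True)
p=np.load("pose.npy"); n=sys.argv[1]
f=cam("wrist"); save(f,"wr%s.png"%n)
s=env.state(); print(s["ee_pos"],s["force"],s["gripper_width"],"theta z",np.degrees(np.arcsin((s["ee_pos"][2]-276.2)/260)))
for th in (30,35,40,45): print(th,proj(f,pts(p,th)["mark"]))
for t in("pointer","mark"):
    for r in env.pinpoint("wrist",t)[:3]:
        q=least_squares(lambda th:proj(f,pts(p,th[0])[t])-r["uv"],[37]);print(t,np.round(r["uv"],1),round(r["confidence"],2),"th",q.x,q.fun)
cv2.imwrite("pics/wc%s.png"%n,cv2.resize(f["frame"][0:140,400:640],None,fx=3,fy=3,interpolation=cv2.INTER_CUBIC)[:,:,::-1])
E
python3 lw.py 10; python3 look.py 10
```

```text
time_s: 17.52
ee_pos: [524.7, 71.0, 416.2]
ee_rot: [-179.7, 0.1, 83.1]
force: [-8.6, 0.0, 2.0]
gripper_width: 9.0
[524.36  71.03 415.48] [-8.    1.65  1.13] 9.110785895967108 theta z 32.390526593656354
30 [496.8    6.48]
35 [518.82   1.21]
40 [544.42  -4.3 ]
45 [573.69  -9.99]
pointer [590.9 191.9] 0.58 th [41.27] [ -39.42 -197.63]
mark [592.4 191.2] 0.63 th [41.59] [ -39.1  -197.29]
[524.07  71.1  414.76] [-7.94 -0.02  1.6 ] 9.18828798750165 theta from z 32.20237523334377
scene pointer [389.4 215.1] 0.79 th [36.26] [1.36 0.54]
scene pointer [372.1 210.8] 0.36 th [32.24] [18.3   5.84]
scene mark [391.7 213.1] 0.59 th [48.91] [0.09 1.11]
scene mark [223.6 196.2] 0.44 th [12.52] [164.98  28.67]
scene bar [347.5 168.5] 0.74 th [35.23] [-1.85 -0.  ]
scene bar [267.  201.6] 0.38 th [-4.09] [76.99  4.71]
side pointer [372.8 119.4] 0.75 th [33.6] [0.11 0.11]
side mark [374.9 112.3] 0.54 th [40.71] [2.51 3.01]
side bar [336.7 131.2] 0.88 th [31.29] [0.28 0.23]
```

The viewer has reached its limit, so I'll continue numerically. I'm raising to about 37° and sampling the pointer and marker several times from the side and wrist cameras.

```bash
python3 -m handwheel '[{"gripper":0,"travel":[0,0.0058,-0.0096],"twist":0},{"gripper":0,"travel":[0,0.0062,-0.0094],"twist":0},{"gripper":0,"travel":[0,0,0],"twist":0},{"gripper":0,"travel":[0,0,0],"twist":0}]' 35
python3 - <<'E'
from fit import *
np.set_printoptions(precision=2,suppress=True,linewidth=200)
p=np.load("pose.npy")
s=env.state(); print(s["ee_pos"],s["force"],"theta z",np.degrees(np.arcsin((s["ee_pos"][2]-276.2)/260)))
for k in range(3):
  f=cam("side")
  for t in("pointer","mark"):
    for r in env.pinpoint("side",t)[:1]:
        q=least_squares(lambda th:proj(f,pts(p,th[0])[t])-r["uv"],[37]);print("side",t,np.round(r["uv"],1),round(r["confidence"],2),"th",q.x,q.fun)
f=cam("wrist"); save(f,"wr11.png")
for th in (35,37,40,42,45): print(th,proj(f,pts(p,th)["mark"]))
for t in("pointer","mark"):
    for r in env.pinpoint("wrist",t)[:3]: print(t,np.round(r["uv"],1),round(r["confidence"],2))
g=cv2.cvtColor(f["frame"],cv2.COLOR_RGB2GRAY)
ch=" .:-=+*#%@"
for v in range(0,50,2): print("%3d "%v+"".join(ch[9-min(9,int(x)//26)] for x in g[v:v+2,400:640].reshape(2,-1,2).mean((0,2))))
E
```

```text
time_s: 18.4
ee_pos: [536.5, 69.5, 434.3]
ee_rot: [-179.7, 0.1, 83.1]
force: [-6.4, -0.9, 0.8]
gripper_width: 9.1
[536.54  69.45 434.25] [-6.42 -0.87  0.78] theta z 37.43763870279449
side pointer [377.  118.5] 0.66 th [37.91] [-1.44 -1.58]
side mark [375.3 115.3] 0.59 th [38.92] [0.91 1.04]
side pointer [372.4 116.5] 0.62 th [35.64] [1.74 1.77]
side mark [377.4 113.2] 0.61 th [42.18] [1.02 1.29]
side pointer [374.4 118.3] 0.82 th [35.83] [-0.14 -0.15]
side mark [375.3 199.6] 0.62 th [-64.27] [  9.36 -24.75]
35 [482.39   9.35]
37 [490.66   7.51]
40 [503.99   4.72]
42 [513.5    2.84]
45 [528.68  -0.01]
pointer [496.9   1.7] 0.55
  0 --------------=++++++++++++*%###############%######%#####+---------------------------------------=-------=+********+=-::
  2 ------------=++++++++++*+++*%###############%#####%%#####=----------------------------------=----=----=++**********+==-:
  4 ---------=+++++++++++******#%###############%%##%%%#%####=---------------------------------------=-==+*************+=+=+
  6 ------=+++++++++++++***###**%########%#%#%%%%%%%%%%%%%###-----------------------------
[... 1959 characters left out ...]
=======-==============+#********#############%%%####**###*********+=-::....
 40 ====+-:...:::::::::::::::::::::::::-----===========================+******################%%%####*###**********+=-::....
 42 =====-:...:::::::::::::::::::::::::::::------======================+***###################%%%####*###*********++=-::....
 44 ====+-:..::::::::::::::::::::::::::::::::::::-----===+++***=++++**+*######################@%%####*###*********+==-:.....
 46 +===+-:..:::::::::::::::::::::::::::::::::::::::::::---=+****#############################%%%###**###*********+=+=:.....
 48 =====-:..:::::::::::::::::::::::::::::::::::::::::::::::----=+**#########################%%%%##***###*********+=+-:.....
```

```bash
python3 -m handwheel '[{"gripper":0,"travel":[0,0.0028,-0.0036],"twist":0},{"gripper":0,"travel":[0,0.0028,-0.0036],"twist":0},{"gripper":0,"travel":[0,0,0],"twist":0},{"gripper":0,"travel":[0,0,0],"twist":0}]' 35
cat > asc.py <<'E'
from fit import *
np.set_printoptions(precision=2,suppress=True,linewidth=200)
p=np.load("pose.npy")
s=env.state(); print(s["ee_pos"],s["force"],"theta z",np.degrees(np.arcsin((s["ee_pos"][2]-276.2)/260)))
f=cam("wrist")
for th in (38,40,42): print(th,proj(f,pts(p,th)["mark"]))
for t in("pointer","mark"):
    for r in env.pinpoint("wrist",t)[:2]: print(t,np.round(r["uv"],1),round(r["confidence"],2))
g=cv2.cvtColor(f["frame"],cv2.COLOR_RGB2GRAY)
ch="@%#*+=-:. "
print(g[0:40,430:540].min(),g[0:40,430:540].max())
for v in range(0,46): print("%3d "%v+"".join(ch[min(9,int(x)//16)] for x in g[v,430:540]))
E
python3 asc.py
```

```text
time_s: 19.33
ee_pos: [541.9, 68.8, 441.2]
ee_rot: [-179.7, 0.1, 83.1]
force: [-7.3, -0.5, 2.7]
gripper_width: 9.2
[541.88  68.79 441.24] [-7.33 -0.47  2.67] theta z 39.40224320571767
38 [479.11   9.86]
40 [487.5    8.12]
42 [496.36   6.37]
pointer [490.2   6.4] 0.91
pointer [324.5 253.1] 0.75
mark [494.5   2.5] 0.97
12 191
  0 -:--:.....+#**********************************+++****************##*++-                                       
  1 ::::......+#*********************************++=+***********#*******++-                                       
  2 ::::......=#*********************************++++******************+++:                                       
  3 ::::.....:=#*********************************++++******************++=:                                       
  4 ::::.:.:::=#*****************************#***++++**************#***===                                        
  5 ::--::::::=#*****************************#**+++++******************-=-                                        
  6 ----:-----+#*****************************#**+++++******************-=-          
[... 3815 characters left out ...]
==========
 40                                          . ... .....                ...     .  ... ...   .   ...++============
 41                                             ...:...             . .....      .........   .......++============
 42                                                  ....          .  ..... .. . ........  .   .....++=========+++
 43                                                       ..       . ...... ............. .   ......++======+++***
 44                                                                . .....................      ....++===+++++++++
 45                                                                . -........--==-........ .-----..+=+++*+****+**
```

The wrist view puts the pointer tongue at column ~491 and the marker's tab end at ~495–496, about 1° more to go. I'll edge up while watching the force.

```bash
python3 -m handwheel '[{"gripper":0,"travel":[0,0.0012,-0.0018],"twist":0},{"gripper":0,"travel":[0,0,0],"twist":0},{"gripper":0,"travel":[0,0,0],"twist":0}]' 35
python3 -m handwheel '[{"gripper":0,"travel":[0,0.0012,-0.0017],"twist":0},{"gripper":0,"travel":[0,0,0],"twist":0},{"gripper":0,"travel":[0,0,0],"twist":0}]' 35
python3 asc.py | head -44
python3 - <<'E'
from fit import *
p=np.load("pose.npy")
for c in ("wrist","side","wrist","side","scene","wrist"):
    f=cam(c)
    print(c,[(t,np.round(r["uv"],1),round(r["confidence"],2)) for t in("pointer","mark") for r in env.pinpoint(c,t)[:1]])
E
```

```text
time_s: 19.73
ee_pos: [543.1, 68.6, 442.8]
ee_rot: [-179.7, 0.1, 83.1]
force: [-6.8, -0.9, 1.4]
gripper_width: 9.0
time_s: 19.98
ee_pos: [544.4, 68.5, 444.5]
ee_rot: [-179.7, 0.1, 83.1]
force: [-6.6, -0.8, 1.1]
gripper_width: 9.2
[544.4   68.47 444.47] [-6.57 -0.79  1.13] theta z 40.330903305399275
38 [472.31  11.19]
40 [480.45   9.5 ]
42 [489.05   7.8 ]
pointer [487.5   3.7] 0.9
mark [486.    6.7] 0.62
13 189
  0 ::::##********************************++++**************####*++++++:                                          
  1 ...:##*******************************++++***************####*+++++=.                                          
  2 ....#********************************++++******************%++++++=                                           
  3 ....#********************************++++******************#++++++=                                           
  4 ...:#********************************++=+******************#+++===-                                           
  5 ..::#********************************++++*******************======:                                        
[... 3392 characters left out ...]
         .. .                  ..... ........+===============
 36                 .:-====-          .............              .                  ............ .+===============
wrist [('pointer', array([483.8,   6.5]), 0.94), ('mark', array([486.9,   1.3]), 0.64)]
side [('pointer', array([378.9, 115.4]), 0.79), ('mark', array([375.6, 115.7]), 0.52)]
wrist [('pointer', array([487.9,   4.1]), 0.57), ('mark', array([487.5,   5.3]), 0.83)]
side [('pointer', array([375.5, 115.5]), 0.6), ('mark', array([293.3, 221.4]), 0.49)]
scene [('pointer', array([391.8, 215.1]), 0.8), ('mark', array([391.3, 216.3]), 0.69)]
wrist [('pointer', array([489.6,   5.5]), 0.59), ('mark', array([486.4,   3.2]), 0.69)]
```

Pointer (mean column 487.2) and marker tip (486.7, tab end 488) now coincide in the wrist view. The side and scene views agree, and no contact force appeared. I'll check that the hold is steady and the wrench is still in the tray, then hand in.

```bash
python3 -m handwheel '[{"gripper":0,"travel":[0,0,0],"twist":0},{"gripper":0,"travel":[0,0,0],"twist":0},{"gripper":0,"travel":[0,0,0],"twist":0},{"gripper":0,"travel":[0,0,0],"twist":0},{"gripper":0,"travel":[0,0,0],"twist":0}]' 35
python3 - <<'E'
from fit import *
f=cam("scene")
print([(np.round(r["uv"]),onz(f,r["uv"],13)) for r in env.pinpoint("scene","wrench_mid")])
print(env.job_done())
E
```

```text
time_s: 21.45
ee_pos: [544.4, 68.5, 444.4]
ee_rot: [-179.7, 0.1, 83.1]
force: [-5.6, -1.0, 1.8]
gripper_width: 9.5
[(array([445., 314.]), array([814.01348114, 314.18874352,  13.        ])), (array([228., 282.]), array([ 708.7425257 , -239.77631271,   13.        ])), (array([458., 240.]), array([549.4639851 , 407.81158272,  13.        ])), (array([402., 170.]), array([198.41526706, 295.66424301,  13.        ]))]
the job is handed in; nothing more can be done
None
```

The wrench lies flat in the steel tray, and the cover is held open by its bar at about 40.3°, with the pointer on the marker. I handed the job in at about 21.5 s, still gripping the bar. No verdict was reported.

- **Wrench:** My first grip caught only the top few millimetres of the handle, so I set it back down and gripped deeper. A picture taken after I let go showed it flat and clear of the tray walls. A last check before handing in put it at about (549, 408) mm, inside the tray.
- **Pointer and marker:** In the wrist camera the pointer averaged column 487.2 and the marker tip 486.7, where 1° is roughly 5 pixels. The two also agreed to about 1 pixel in the scene camera. In the side camera, which the gripper partly blocks, they were about 1.5–3 pixels apart, and one marker reading there was a clear outlier.
- **Hold:** The grip was steady over the last check, with 5.6 N or less on any axis at the wrist. No contact showed as the pointer reached the marker, and I saw nothing else get moved.
- **Limits of the check:** I used up the picture viewer before the final lift, so the alignment rests on numerical readings only. It was right at the top edge of the wrist image.

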